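Close the marking jig over a weld section and hold it down

ROBOT

A 6-joint arm with a two-finger parallel gripper is mounted at the origin on a cart in front of the work surface, level with it; the furniture and walls round the work are solid. World frame = base frame: x ahead of the robot, y to its left, z up, the work surface at z = 0. Lengths are in m, angles in rad, forces in N, time in s.
With the tool pointing down it reaches from about 0.425 to 0.95 m from the base axis. Payload 3.5 kg.
Tool frame: the origin (TCP) lies midway between the tips of the shut fingers; the grasp point (between the pads) lies 19 mm behind it; x points along the fingers, y is the direction in which the jaws open and shut, and the axes are right-handed (so a half turn about x gives the same grasp; the last joint's range is limited). The gripper opens to 85 mm and grips with 20 to 120 N. Pads are 22 mm wide; open, the fingers measure 114 mm over their backs; the gripper's body (76 mm by 85 mm) begins 54 mm behind the grasp point. The pads swing forward as they close: fully open they stand 13 mm farther back than shut.
Start: joints at [1.144, 0.286, 1.577, -0, 1.279, -0.15], TCP at [0.184, 0.649, 0.231] pointing down, gripper open.
Joint ranges: [-2.77, 2.77], [-0.9, 2.22], [0.21, 2.48], [-1.53, 4.67], [0.24, 2.81], [-2.84, 2.84]. Speed limits (rad/s): [2.79, 2.79, 3.14, 3.14, 3.14, 3.14].

INTERFACE

Orientations are given as a unit quaternion [x, y, z, w].
In Python, from plant import ctrl, vision gives the robot as it stands. The module is installed in compiled form; this text tells all that it offers.
- The arm moves only by the tool play_rows, never from a script. Its arguments are lists of equal length, an entry for each row: "claw": the closure in counts, from 0 (fully open) to 255 (shut); "travel": the shift along the tool's x, y, z in m, a list of three; "dr": the turn, a rotation vector about the tool's x, y, z in rad, a list of three. In form: {"claw": [claw, ...], "travel": [[tx, ty, tz], ...], "dr": [[wx, wy, wz], ...]}. A call has 1 to 20 rows; each row is the pose to reach, as a shift and turn from the pose measured when the call began, along the tool's axes at that moment; what a row does not reach only later rows make up. A row lasts 1/10 s, in which the tool goes at most 50 mm and 8.59 degrees, less where a joint would pass 70% of its speed; a pose out of reach is approached as far as the arm can. A call with a gripper value outside its range is refused whole. The fingers move at their own pace and stop on an object; "force" is the grip in N (left out, the last holds). Time passes only in rows, so rows that repeat a pose let the fingers close. It gives the time, the measured TCP pose, the force and the opening at its end, in the units of the state.
- ctrl.get_state(): the state, without advancing time (a new reading comes with each control period).
- vision.read_camera(name): name is "side" or "top"; returns a dict with "img" (420x560x3 uint8, red, green, blue), "range_z" (420x560 float32, m along the optical axis (not along the pixel's ray), 0 where there is no reading), "K" (3x3 intrinsics, pixels), "world_to_cam" (4x4, takes a point from world to camera coordinates). Camera axes: x right, y up, looking along -z (the intrinsics and any distortion apply to the point x, -y, -z); pixel columns grow to the right and rows downward; lengths in m; the calibration is good to about 2 mm. A picture is of the moment at which its call begins.
- ctrl.sign_off(): hands the job in, once; it reports no verdict.
The state is a dict: "time": time; "qpos": joint angles; "dq": joint speeds; "joint_efforts": joint torques, N m; "eef_pos": TCP position; "tcp_rot": TCP orientation; "contact_force": force on the tool from outside, world axes, zero at the start; "wrist_torque": the same for the moment, N m; "opening": opening from 0.0 (shut) to 1.0 (fully open).
Only numpy, scipy, OpenCV 4.12 (cv2) and the standard library are available. Lean on these libraries where they do the work, as an engineer would, in place of code of your own. Each camera call takes 0.05 s, during which the arm holds its last target.

TASK

I want to scribe reference marks on the black resin-mounted weld section through the guide bushes of the marking jig. Push the mount square and flush into the corner of the jig's two steel fences; then take the aluminium cover by its black handle, lay it level on the tips of the two locating pins several millimetres short of its place, slide it until it drops over both pins (they are hidden under it by then), and press it down against the spring table until it sits fully home on the fences. Finish while still holding the cover down by its handle: do not let go, I scribe while you hold. Do not disturb the eyepiece and the round level standing near by.

Things in the scene. Friction and masses are not known exactly. Their poses are not given: they have to be found in the camera images.
- fixture: marking jig, fixed on the bench: grey base plate, x -81 to 73 and y -86 to 74 mm, top 10 mm above the bench. Origin: on the bench, straight below the centre of the mount's home place; x, y along the plate's edges, within 0.3 rad of the world's. On it stand two steel fences, two posts with locating pins and a spring table. Its -x and -y sides are open. All heights are above the bench.
- fence_corner (a point): the corner where the fences' inner faces meet, at their tops: at (20, 30) mm of the jig, 30 mm high. The back fence's inner face is x = +20 mm (from y = -36 to 36 mm), the left fence's is y = +30 mm (from x = -26 to 24 mm); both are 14 mm thick and 30 mm high.
- pin_left (a point): tip of the front left locating pin, at (-50, 44) mm of the jig, 44 mm high. The pin is 10 mm in diameter with a 1.2 mm bevel at its tip; below 30 mm height it is an 18 mm thick post whose shoulder is level with the fences.
- pin_right (a point): tip of the back right locating pin, at (44, -50) mm of the jig; like the left one.
- table (a joint): aluminium spring table of the jig, under the mount, x -61 to 19 and y -72 to 28 mm: 0 = up (top 14 mm high), 0.004 m = bottom stop (top 10 mm high). Its spring pushes up with 7.5 N at 0 and 11.5 N at 0.004 m; the weight of cover and mount alone does not press it down.
- mount_center (a point): centre (10 mm above the underside) of the loose mount: black resin block, 40 mm along x, 60 mm along y, 20 mm high, 0.12 kg, a bright polished weld section on top. Starts askew (up to 0.25 rad) on the spring table, some 5 to 35 mm off the fences. Flush in the corner, this point is straight above the jig's origin, axes along the jig's, top 34 mm high, 4 mm proud of the fences.
- cover_grip (a point): grip point inside the cover's black handle, on the cover's centre, 30 mm above its underside. The handle is 20 mm thick along x, 36 mm long along y, from 8 to 44 mm above the underside. In place it is straight above the jig's origin: 74 mm above the bench while the cover lies on the pin tips, 64 mm when it has dropped and rests on the mount, 60 mm when home on fences and shoulders.
- cover: the loose cover, 0.38 kg; origin: centre of its underside; starts flat on the bench left of the jig, within 0.5 rad of the world's axes. Aluminium plate 128 x 128 x 8 mm; two round bosses, 26 mm wide, 20 mm high, at (-50, 44) and (44, -50) mm, each with a blind pin hole beneath, 11.5 mm in diameter, 1 mm chamfer, 16 mm deep. In place its axes agree with the jig's; it fits no other way round.
- eyepiece_mid (a point): centre of the bystanding black eyepiece, 34 mm in diameter, 43 mm high; leave it alone
- level_mid (a point): centre of the bystanding round spirit level, white and green, 38 mm in diameter, 10 mm high; leave it alone
Things that resemble listed ones, but are neither listed nor needed, are in the scene too. Of the things shaped like the part that bears mount_center, the black one is meant.

How it is judged:
By the outcome, as a careful person would: the job done as asked, in the order asked, and still so for the second after the job is handed in, while the arm keeps its last pose, push and grip.
It also fails if it takes over 59 s, if anything falls off the work surface, if the arm or the gripper's body presses on something with over 40 N, if the wrist force passes 120 N, or if a joint passes its speed limit or range.

## Working session

There is one attempt and no reset: what is moved stays moved. The work goes in short steps, Python scripts to look and compute and a tool call to move; the robot and the scene stay as the last step left them, time stands still between calls to the robot, and variables do not carry over. Pictures are saved under pics/ and viewed, and the job is handed in when it is done.

Besides the shell and the picture viewer there is one more tool, called after "Emit:" by a JSON object that holds its "name" and its "arguments". play_rows: Moves the arm, as the interface text tells. Its arguments: {"type":"object","properties":{"claw":{"type":"array","items":{"type":"number"}},"travel":{"type":"array","items":{"type":"array","items":{"type":"number"}}},"dr":{"type":"array","items":{"type":"array","items":{"type":"number"}}},"force":{"type":"number"}},"required":["claw","travel","dr"]}

```bash
mkdir -p pics; ls; cat > h.py <<'E'
import numpy as np, cv2
from plant import ctrl, vision
from scipy.spatial.transform import Rotation as R
def snap(name,fn=None):
    d=vision.read_camera(name)
    if fn:
        cv2.imwrite('pics/'+fn+'.png',d['img'][:,:,::-1]); np.savez('pics/'+fn+'.npz',**d)
    return d
def load(fn): return dict(np.load('pics/'+fn+'.npz'))
def world(d,u,v,z=None):
    K=d['K'];T=np.linalg.inv(d['world_to_cam'])
    ray=np.array([(u-K[0,2])/K[0,0],-(v-K[1,2])/K[1,1],-1.0])
    if z is None:
        r=d['range_z'][int(round(v)),int(round(u))]; p=ray*r
        return T[:3,:3]@p+T[:3,3]
    o=T[:3,3]; w=T[:3,:3]@ray
    return o+w*(z-o[2])/w[2]
def proj(d,p):
    c=d['world_to_cam']@np.append(p,1); K=d['K']
    return np.array([K[0,0]*c[0]/-c[2]+K[0,2],K[1,1]*-c[1]/-c[2]+K[1,2]])
def crop(fn,u0,v0,u1,v1,out,s=4):
    im=cv2.imread('pics/'+fn+'.png')[v0:v1,u0:u1]
    cv2.imwrite('pics/'+out+'.png',cv2.resize(im,None,fx=s,fy=s,interpolation=cv2.INTER_CUBIC))
def st():
    s=ctrl.get_state(); 
    for k in s: print(k,np.round(s[k],4))
    return s
E
python3 - <<'E'
from h import *
st()
for n in('side','top'):
    d=snap(n,n+'0'); print(n,d['K'],np.round(d['world_to_cam'],3),[k for k in d])
E
```

```text
pics
time 0.0
qpos [ 1.144   0.2872  1.5782 -0.      1.2786 -0.15  ]
dq [-0.0012  0.0004 -0.0002 -0.0008  0.0014 -0.0004]
joint_efforts [ 1.90000e-03 -4.05957e+01 -2.92637e+01 -1.00000e-04  5.50000e-03
 -0.00000e+00]
eef_pos [0.1842 0.6487 0.2299]
tcp_rot [ 0.0967  0.7006 -0.0984  0.7001]
contact_force [-0.3019  0.5418 -0.5718]
wrist_torque [-0.0287  0.0719  0.0004]
opening 1.0004
side [[407.30950905   0.         290.57244996]
 [  0.         407.30950905 217.89016166]
 [  0.           0.           1.        ]] [[-0.991 -0.134 -0.015  0.546]
 [ 0.048 -0.454  0.89   0.033]
 [-0.126  0.881  0.456 -0.989]
 [ 0.     0.     0.     1.   ]] ['img', 'range_z', 'K', 'world_to_cam']
top [[406.54971503   0.         273.81197003]
 [  0.         406.54971503 206.69638446]
 [  0.           0.           1.        ]] [[-0.032 -0.999  0.003  0.207]
 [ 0.976 -0.031  0.217 -0.534]
 [-0.217  0.01   0.976 -0.841]
 [ 0.     0.     0.     1.   ]] ['img', 'range_z', 'K', 'world_to_cam']
```

View pics/side0.png

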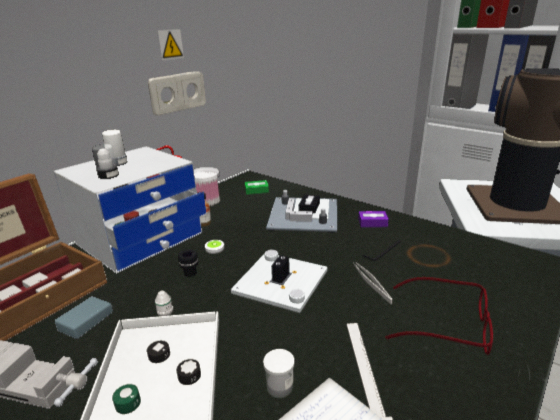

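View pics/top0.png

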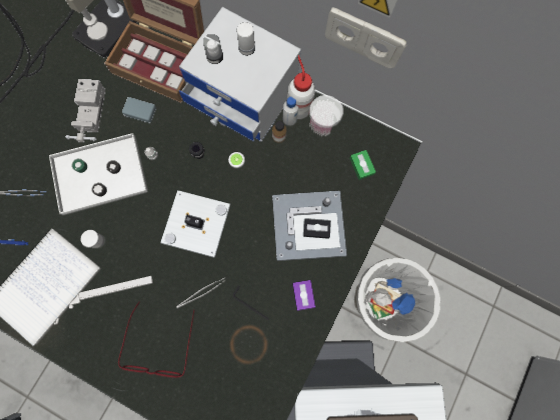

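```bash
python3 - <<'E'
from h import *
crop('top0',150,180,360,270,'c1',3.8)
crop('top0',265,185,355,265,'c2',8)
crop('top0',155,185,235,260,'c3',8)
d=load('top0')
for uv in [(309,226),(196,222),(237,160),(197,150),(240,215),(265,240)]:
    print(uv,np.round(world(d,*uv),4))
print(np.round(np.linalg.inv(d['world_to_cam'])[:3,3],3))
E
```

```text
(309, 226) [0.4987 0.1117 0.0327]
(196, 222) [0.5138 0.3641 0.0436]
(237, 160) [0.6691 0.274  0.0069]
(197, 150) [0.684  0.3636 0.0426]
(240, 215) [ 0.5358  0.2693 -0.0013]
(265, 240) [ 0.4747  0.2121 -0.0009]
[0.345 0.198 0.936]
```

View pics/c2.png

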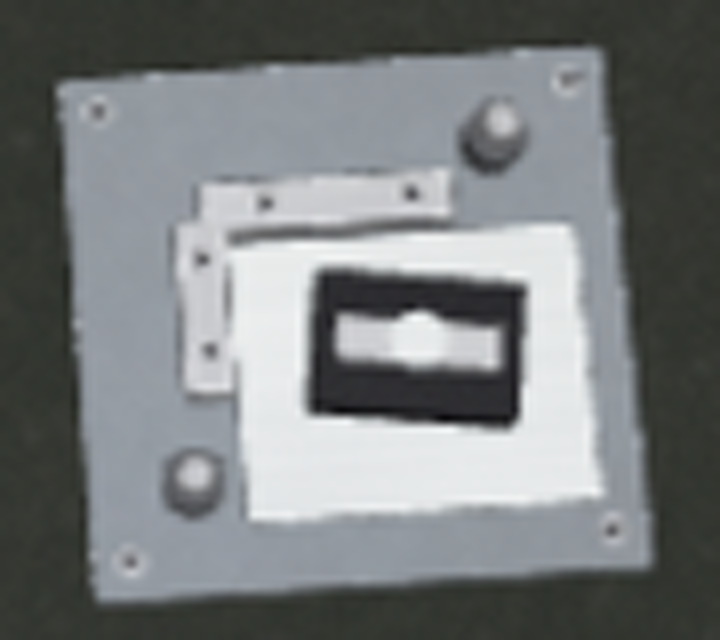

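View pics/c3.png

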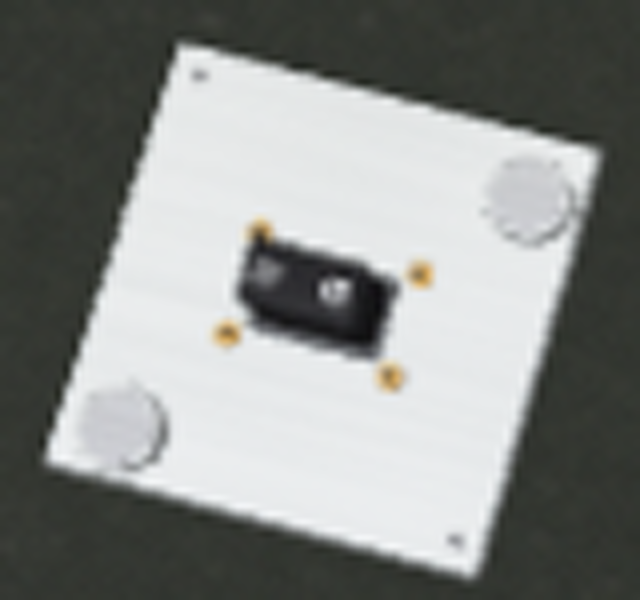

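```bash
cat > fit.py <<'E'
from h import *
from scipy.optimize import least_squares
def fit(views,x0,free_z=False):
    # views: list of (d,[(P mm),(u,v)])
    def f(x):
        r=[]
        c,s=np.cos(x[2]),np.sin(x[2])
        for d,pts in views:
            for P,uv in pts:
                p=np.array([x[0]+(c*P[0]-s*P[1])/1e3,x[1]+(s*P[0]+c*P[1])/1e3,P[2]/1e3])
                r+=list(proj(d,p)-uv)
        return np.array(r)
    o=least_squares(f,x0,loss='soft_l1'); return o.x,f(o.x).reshape(-1,2)
def cp(o,s,lst): return [(P,np.array([(u+.5)/s-.5+o[0],(v+.5)/s-.5+o[1]])) for P,(u,v) in lst]
E
python3 - <<'E'
from fit import *
d=load('top0')
jig=cp((265,185),8,[((73,74,10),(57,83)),((73,-86,10),(603,47)),((-81,-86,10),(652,567)),((-81,74,10),(97,603)),
 ((44,-50,44),(503,120)),((-50,44,44),(198,472)),((34,36,30),(203,186)),((34,-36,30),(450,170)),((24,44,30),(178,225)),((-26,44,30),(187,397)),((-61,-72,14),(603,495)),((19,-72,14),(578,226)),((-61,28,14),(250,522))])
x,r=fit([(d,jig)],[.5,.12,0]); print(x); print(np.round(r,1).tolist())
cov=cp((155,185),8,[((64,64,8),(180,43)),((64,-64,8),(602,150)),((-64,-64,8),(478,578)),((-64,64,8),(45,462)),((44,-50,20),(528,198)),((-50,44,20),(118,425))])
x,r=fit([(d,cov)],[.5,.36,-.2]); print(x); print(np.round(r,1).tolist())
mt=cp((265,185),8,[((20,30,34),(317,270)),((20,-30,34),(526,287)),((-20,-30,14),(515,428)),((-20,30,14),(308,410))])
x,r=fit([(d,mt)],[.5,.1,0]); print(x); print(np.round(r,1).tolist())
crop('side0',220,180,350,310,'c4',6)
E
```

```text
[0.5098189  0.11618572 0.03484589]
[[0.3, -0.4], [-0.2, -0.3], [0.5, 0.1], [-0.3, 0.3], [0.1, 0.2], [-0.1, 0.3], [-0.3, 0.0], [0.3, -0.0], [-0.3, -0.4], [0.2, -0.2], [-0.1, 0.5], [-0.5, -0.2], [0.2, 0.1]]
[ 0.51891245  0.37229036 -0.28830449]
[[0.3, 0.2], [-0.3, 0.2], [-0.3, -0.3], [0.2, 0.0], [0.2, -0.3], [-0.0, 0.2]]
[ 0.49450734  0.09378535 -0.10060534]
[[0.0, -0.4], [0.4, -0.8], [-0.1, 0.4], [-0.4, 0.9]]
```

View pics/c4.png

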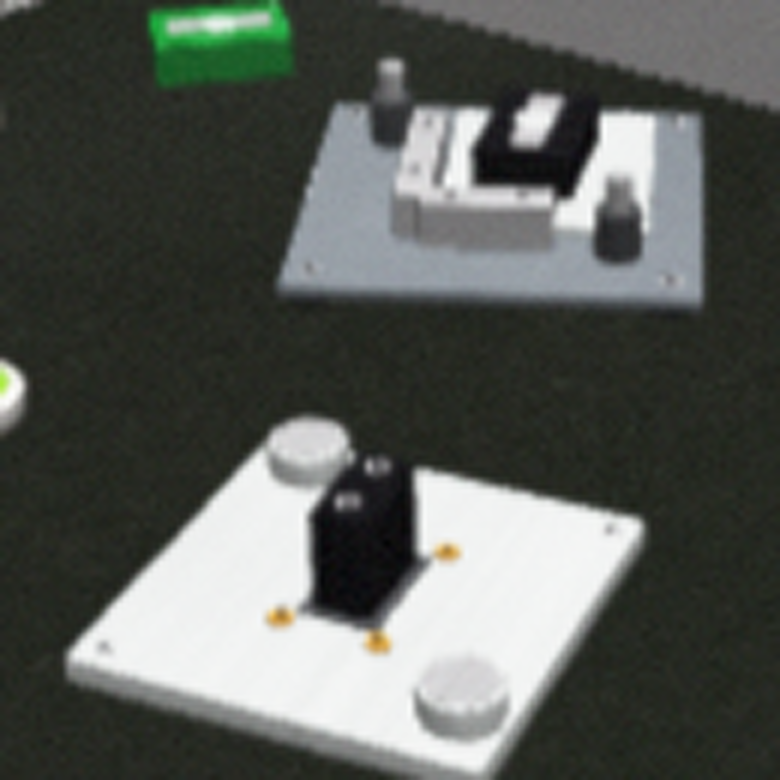

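```bash
python3 - <<'E'
from fit import *
d=load('side0')
o=(220,180)
jig=cp(o,6,[((73,74,10),(280,294)),((73,-86,10),(337,103)),((-81,-86,10),(702,115)),((-81,74,10),(703,301)),
 ((44,-50,44),(392,66)),((-50,44,44),(620,181)),((24,44,30),(393,194)),((-26,44,30),(554,202))])
x,r=fit([(d,jig)],[.5,.12,0]); print(x); print(np.round(r,1).tolist())
cov=cp(o,6,[((64,64,8),(68,656)),((-64,-64,8),(645,522)),((-64,64,8),(478,774)),((44,-50,20),(309,440)),((-50,44,20),(462,684))])
x,r=fit([(d,cov)],[.5,.36,-.2]); print(x); print(np.round(r,1).tolist())
mt=cp(o,6,[((20,30,34),(475,149)),((20,-30,34),(508,90)),((-20,-30,34),(600,97)),((-20,30,34),(580,157)),((-20,30,14),(574,197))])
x,r=fit([(d,mt)],[.5,.1,0]); print(x); print(np.round(r,1).tolist())
for n in('side0','top0'):
    dd=load(n); 
    import itertools
# depth based mount top from top
d=load('top0'); 
v,u=np.mgrid[210:245,295:338]; 
pts=np.array([world(d,a,b) for a,b in zip(u.ravel(),v.ravel())])
m=(pts[:,2]>.027)&(pts[:,2]<.04); img=d['img'][v.ravel(),u.ravel()]
q=pts[m]; print(len(q),q[:,2].mean(),np.median(q[:,2]))
rect=cv2.minAreaRect((q[:,:2]*1000).astype(np.float32)); print(rect)
E
```

```text
[0.50922638 0.12180015 0.03194021]
[[-1.0, -1.4], [-0.4, 0.2], [0.3, -0.1], [-0.0, -0.0], [-0.1, -0.1], [0.0, -1.0], [4.0, 1.5], [-0.1, 0.9]]
[ 0.51808029  0.37545241 -0.29381575]
[[-0.5, 0.1], [0.2, 0.2], [0.3, 0.1], [0.0, -0.3], [-0.1, -0.4]]
[ 0.49290552  0.09834189 -0.0892897 ]
[[-0.2, -0.0], [-0.6, -0.7], [0.6, -0.6], [-0.3, 0.1], [0.6, 1.3]]
554 0.03360989955850617 0.03379104474824601
((505.0705261230469, 103.28388214111328), (79.19671630859375, 62.781982421875), 87.48096466064453)
```

```bash
cat >> h.py <<'E'
def plan(pos,yaw):
    """tool x down, tool y = (cos yaw, sin yaw,0)"""
    s=ctrl.get_state(); R0=R.from_quat(s['tcp_rot']).as_matrix()
    ty=np.array([np.cos(yaw),np.sin(yaw),0]); tx=np.array([0,0,-1.]); tz=np.cross(tx,ty)
    Rt=np.column_stack([tx,ty,tz])
    t=R0.T@(np.array(pos)-s['eef_pos']); dr=R.from_matrix(R0.T@Rt).as_rotvec()
    print('t',np.round(t,4).tolist(),'dr',np.round(dr,4).tolist())
def tool():
    s=ctrl.get_state(); print(np.round(R.from_quat(s['tcp_rot']).as_matrix(),3))
def jig2w(x,y,J=(.5095,.1185,.034)):
    c,s_=np.cos(J[2]),np.sin(J[2]); return J[0]+(c*x-s_*y)/1e3,J[1]+(s_*x+c*y)/1e3
E
python3 - <<'E'
from h import *
tool()
p=jig2w(-65,-22); print(p)
for yw in(.034,.034+np.pi): plan([*p,.23],yw)
E
```

```text
[[-0.001  0.273  0.962]
 [-0.002  0.962 -0.273]
 [-1.    -0.002 -0.   ]]
(np.float64(0.44528542227455903), np.float64(0.09430314054379568))
t [0.0009, -0.462, 0.4027] dr [1.26, 0.0011, 0.0021]
t [0.0009, -0.462, 0.4027] dr [-1.8816, -0.0022, 0.0012]
```

Emit:
{"name": "play_rows", "arguments": {"claw": [255,255,255,255,255,255,255,255,255,255,255,255,255,255,255,255,255,255], "travel": [[0,-0.02,0.03],[0,-0.045,0.065],[0,-0.07,0.1],[0,-0.1,0.135],[0,-0.13,0.165],[0,-0.16,0.19],[0,-0.19,0.215],[0,-0.22,0.24],[0,-0.25,0.265],[0,-0.28,0.285],[0,-0.31,0.31],[0,-0.34,0.33],[0,-0.37,0.35],[0,-0.4,0.37],[0,-0.43,0.385],[0,-0.462,0.403],[0.001,-0.462,0.403],[0.001,-0.462,0.403]], "dr": [[0.04,0,0],[0.1,0,0],[0.18,0,0],[0.26,0,0],[0.34,0,0],[0.42,0,0],[0.5,0,0],[0.58,0,0],[0.66,0,0],[0.74,0,0],[0.82,0,0],[0.9,0,0],[0.98,0,0],[1.06,0,0],[1.14,0,0],[1.22,0,0],[1.26,0.001,0.002],[1.26,0.001,0.002]]}}

```text
time: 1.9
eef_pos: [0.4454, 0.0932, 0.2294]
tcp_rot: [0.492, 0.508, -0.492, 0.508]
contact_force: [0.1, -0.1, 0.3]
opening: -0.002
```

Emit:
{"name": "play_rows", "arguments": {"claw": [255,255,255,255,255,255], "travel": [[0.045,0,0],[0.09,0,0],[0.135,0,0],[0.18,0,0],[0.206,0,0],[0.207,0,0]], "dr": [[0,0,0],[0,0,0],[0,0,0],[0,0,0],[0,0,0],[0,0,0]]}}

```text
time: 2.5
eef_pos: [0.4409, 0.094, 0.0183]
tcp_rot: [0.489, 0.511, -0.494, 0.505]
contact_force: [0.5, 0.1, -0.4]
opening: 0.001
```

```bash
python3 - <<'E'
from h import *
snap('top','top1');snap('side','side1');s=ctrl.get_state();print(s['eef_pos'],s['contact_force'])
crop('side1',250,170,350,245,'c5',7)
crop('top1',265,185,355,265,'c6',7)
E
```

```text
[0.44501174 0.0937946  0.02243956] [-0.06202689  0.3662793   0.86423161]
```

View pics/c5.png

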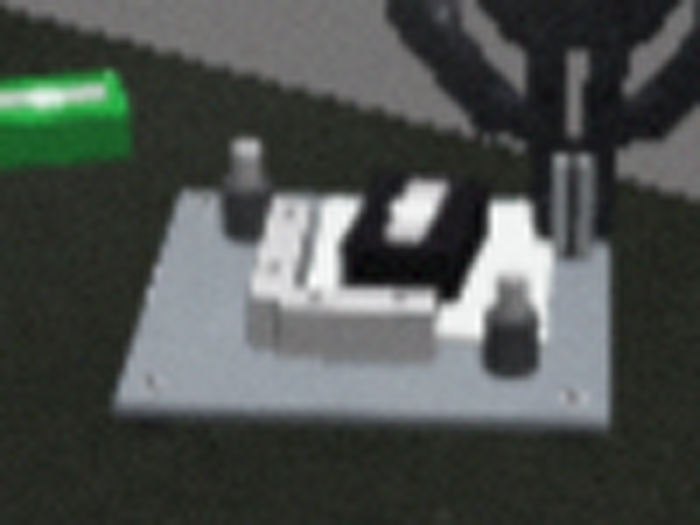

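View pics/c6.png

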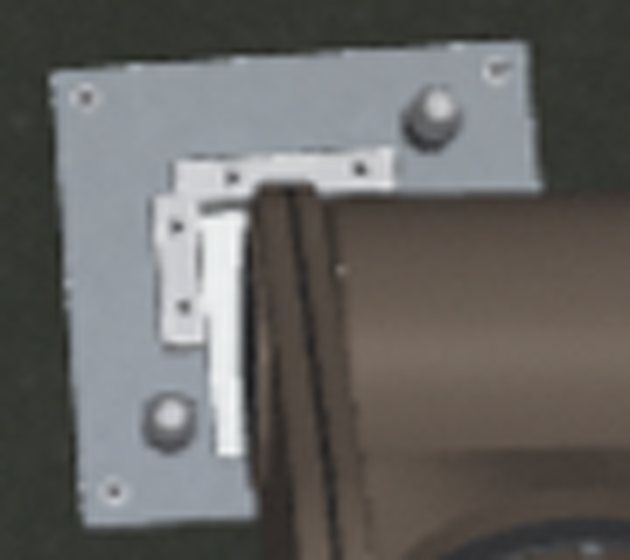

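```bash
python3 - <<'E'
from h import *
d=load('side1'); s=ctrl.get_state()
for dy in(.011,-.011):
  for dx in(-.0145,0,.0145):
    p=proj(d,s['eef_pos']+[dx,dy,0]); print(dx,dy,(p+.5-[250,170])*7-.5)
E
```

```text
-0.0145 0.011 [606.74754879 258.75116152]
0 0.011 [562.66038485 256.8099683 ]
0.0145 0.011 [518.74446266 254.87631498]
-0.0145 -0.011 [609.070296   230.68269548]
0 -0.011 [565.86689704 228.83412712]
0.0145 -0.011 [522.82793284 226.99259453]
```

Emit:
{"name": "play_rows", "arguments": {"claw": [255,255,255,255,255,255,255,255], "travel": [[0,0.004,0],[0,0.008,0],[0,0.011,0],[0,0.014,0],[0,0.017,0],[0,0.02,0],[0,0.023,0],[0,0.023,0]], "dr": [[0,0,0],[0,0,0],[0,0,0],[0,0,0],[0,0,0],[0,0,0],[0,0,0],[0,0,0]]}}

```text
time: 3.4
eef_pos: [0.4683, 0.0945, 0.0226]
tcp_rot: [0.491, 0.509, -0.492, 0.508]
contact_force: [-2.7, -0.6, 4.1]
opening: -0.004
```

```bash
python3 - <<'E'
from h import *
snap('side','side2');s=ctrl.get_state();print(s['eef_pos'],s['contact_force'])
crop('side2',250,170,350,245,'c7',7)
E
```

```text
[0.46828066 0.09449926 0.02258993] [-2.89580737 -0.26290675  5.10902936]
```

View pics/c7.png

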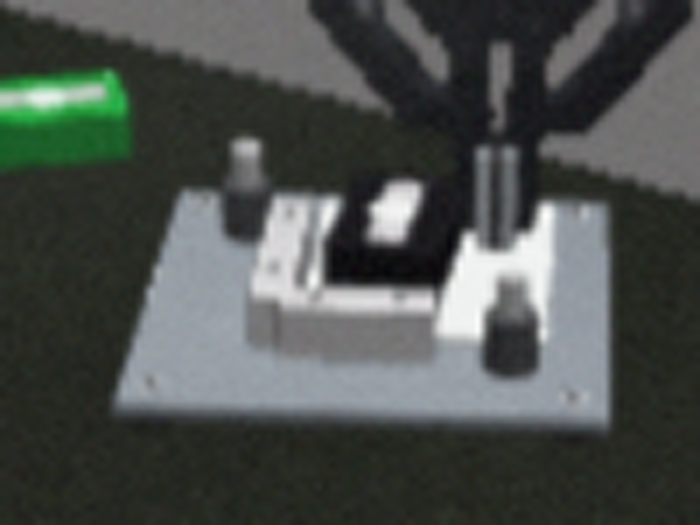

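Emit:
{"name": "play_rows", "arguments": {"claw": [255,255], "travel": [[-0.003,0,0],[-0.003,0,0]], "dr": [[0,0,0],[0,0,0]]}}

```text
time: 3.65
eef_pos: [0.469, 0.0945, 0.0258]
tcp_rot: [0.492, 0.508, -0.492, 0.508]
contact_force: [-0.3, -0.8, 0.3]
opening: 0.0
```

```bash
python3 - <<'E'
from h import *
s=st()
E
```

```text
time 3.65
qpos [-1.3700e-02  1.3880e-01  2.1785e+00  3.0000e-04  8.2390e-01 -4.7000e-02]
dq [-0.0005  0.0035  0.0025 -0.0021  0.0045  0.0007]
joint_efforts [ 2.41000e-02 -2.74073e+01 -2.17847e+01 -1.70000e-03  7.00000e-03
 -6.00000e-04]
eef_pos [0.469  0.0945 0.0258]
tcp_rot [ 0.4918  0.5082 -0.4915  0.5082]
contact_force [-0.3258 -0.8465  0.3183]
wrist_torque [ 0.0039 -0.0453  0.0375]
opening 0.0003
```

Emit:
{"name": "play_rows", "arguments": {"claw": [255,255,255,255], "travel": [[0,0.002,0],[0,0.004,0],[0,0.006,0],[0,0.006,0]], "dr": [[0,0,0],[0,0,0],[0,0,0],[0,0,0]]}}

```text
time: 4.05
eef_pos: [0.4754, 0.0947, 0.0258]
tcp_rot: [0.492, 0.508, -0.491, 0.508]
contact_force: [-0.3, -0.7, 0.2]
opening: 0.001
```

```bash
python3 - <<'E'
from h import *
snap('side','side3');s=ctrl.get_state();print(s['eef_pos'],s['contact_force'])
crop('side3',250,170,350,245,'c8',7)
E
```

```text
[0.47528853 0.09474579 0.02576497] [0.36965295 0.00198795 0.7699222 ]
```

View pics/c8.png

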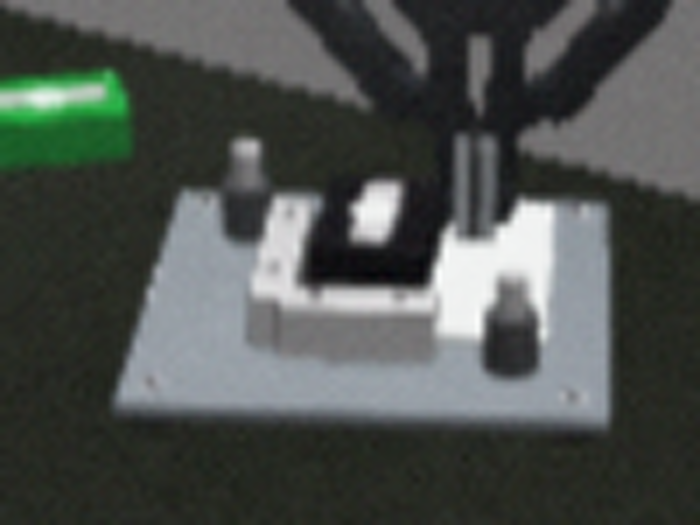

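Emit:
{"name": "play_rows", "arguments": {"claw": [255,255,255,255], "travel": [[0,0.001,0],[0,0.002,0],[0,0.003,0],[0,0.003,0]], "dr": [[0,0,0],[0,0,0],[0,0,0],[0,0,0]]}}

```text
time: 4.5
eef_pos: [0.4779, 0.0947, 0.0256]
tcp_rot: [0.492, 0.508, -0.492, 0.508]
contact_force: [-1.7, -0.8, 0.5]
opening: -0.002
```

Emit:
{"name": "play_rows", "arguments": {"claw": [255,255,255,255], "travel": [[0,0.001,0],[0,0.002,0],[0,0.003,0],[0,0.003,0]], "dr": [[0,0,0],[0,0,0],[0,0,0],[0,0,0]]}}

```text
time: 4.9
eef_pos: [0.4788, 0.0944, 0.0252]
tcp_rot: [0.489, 0.51, -0.493, 0.507]
contact_force: [-7.1, -2.4, 6.3]
opening: -0.005
```

```bash
python3 - <<'E'
from h import *
snap('side','side4');s=ctrl.get_state();print(s['eef_pos'],s['contact_force'])
crop('side4',280,170,340,225,'c9',11)
E
```

```text
[0.47874658 0.09439803 0.0252048 ] [-8.69167272 -3.36913618  6.05716418]
```

View pics/c9.png

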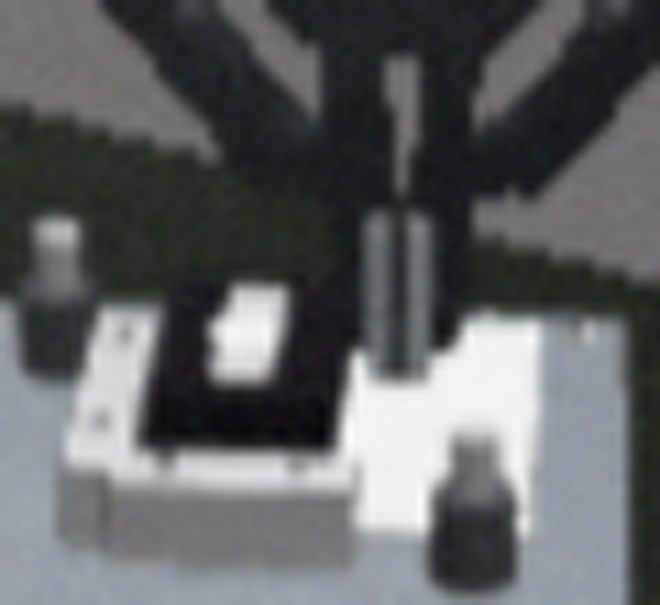

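Emit:
{"name": "play_rows", "arguments": {"claw": [255,255,255,255,255,255,255,255,255,255,255], "travel": [[0,-0.004,0],[0,-0.01,0],[-0.03,-0.01,0],[-0.045,-0.01,0.03],[-0.045,0,0.062],[-0.045,0.03,0.062],[-0.045,0.032,0.062],[-0.02,0.032,0.062],[-0.003,0.032,0.062],[-0.001,0.032,0.062],[-0.001,0.032,0.062]], "dr": [[0,0,0],[0,0,0],[0,0,0],[0,0,0],[0,0,0],[0,0,0],[0,0,0],[0,0,0],[0,0,0],[0,0,0],[0,0,0]]}}

```text
time: 6.05
eef_pos: [0.5121, 0.0339, 0.0257]
tcp_rot: [0.489, 0.51, -0.493, 0.507]
contact_force: [0.6, 0.0, 0.6]
opening: 0.001
```

```bash
python3 - <<'E'
from h import *
snap('side','side5');s=ctrl.get_state();print(s['eef_pos'],s['contact_force']); tool()
snap('top','top5')
crop('side5',270,170,340,225,'c10',10)
crop('top5',265,185,355,265,'c11',7)
plan([*jig2w(0,-84),.026],.034)
E
```

```text
[0.51293009 0.03380308 0.02648108] [ 0.54834369  0.58550256 -0.36526913]
[[-0.006  0.999  0.034]
 [-0.001  0.034 -0.999]
 [-1.    -0.006  0.001]]
t [0.001, -0.001, -0.0009] dr [0.0003, 0.0012, 0.0048]
```

View pics/c10.png

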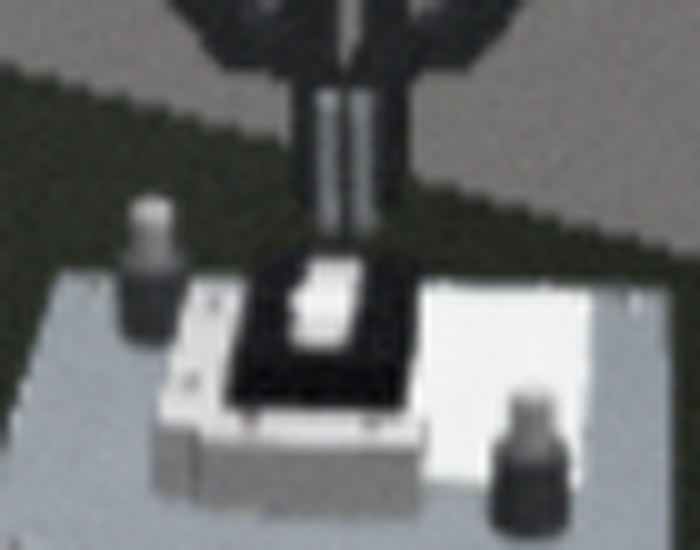

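View pics/c11.png

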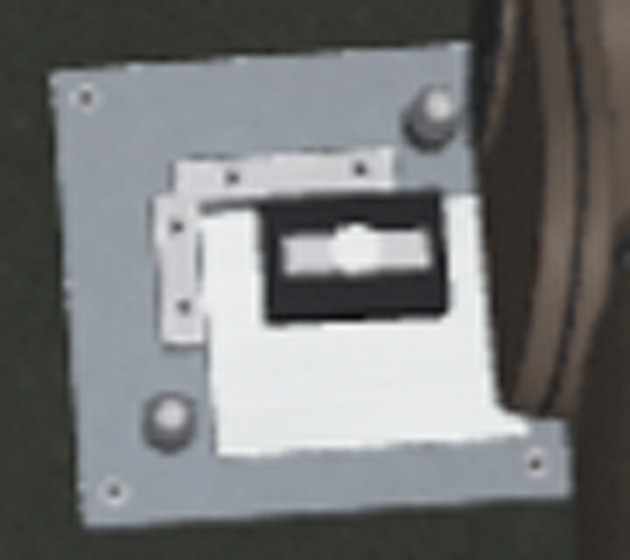

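Emit:
{"name": "play_rows", "arguments": {"claw": [255,255,255,255,255,255,255,255,255,255,255,255], "travel": [[0,0,-0.005],[0,0,-0.01],[0,0,-0.015],[0,0,-0.018],[0,0,-0.021],[0,0,-0.024],[0,0,-0.027],[0,0,-0.03],[0,0,-0.033],[0,0,-0.036],[0,0,-0.038],[0,0,-0.038]], "dr": [[0,0,0],[0,0,0],[0,0,0],[0,0,0],[0,0,0],[0,0,0],[0,0,0],[0,0,0],[0,0,0],[0,0,0],[0,0,0],[0,0,0]]}}

```text
time: 7.35
eef_pos: [0.5121, 0.072, 0.0269]
tcp_rot: [0.49, 0.51, -0.493, 0.508]
contact_force: [0.0, 1.0, 0.8]
opening: -0.003
```

```bash
python3 - <<'E'
from h import *
snap('side','side6');s=ctrl.get_state();print(s['eef_pos'],s['contact_force'])
snap('top','top6')
crop('side6',270,170,340,225,'c12',10)
crop('top6',265,185,355,265,'c13',7)
E
```

```text
[0.51203067 0.07195267 0.02686941] [-0.15683112  0.98137814  0.32045113]
```

View pics/c12.png

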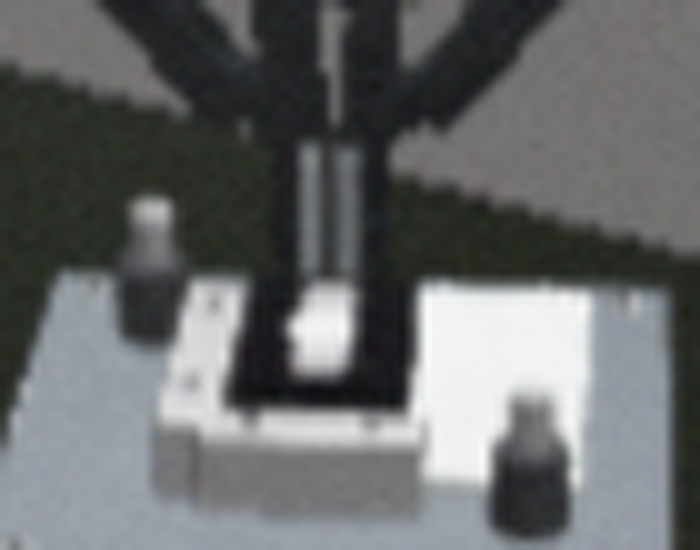

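View pics/c13.png

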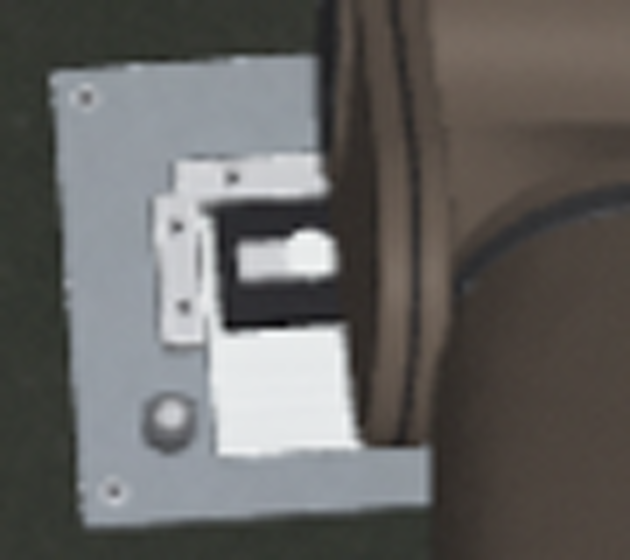

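Emit:
{"name": "play_rows", "arguments": {"claw": [255,255,255,255,255], "travel": [[0,0,-0.002],[0,0,-0.004],[0,0,-0.005],[0,0,-0.006],[0,0,-0.006]], "dr": [[0,0,0],[0,0,0],[0,0,0],[0,0,0],[0,0,0]]}}

```text
time: 7.95
eef_pos: [0.5118, 0.077, 0.0268]
tcp_rot: [0.489, 0.509, -0.493, 0.508]
contact_force: [-0.8, -5.3, 0.6]
opening: -0.001
```

Emit:
{"name": "play_rows", "arguments": {"claw": [255,255,255], "travel": [[0,0,-0.001],[0,0,-0.002],[0,0,-0.002]], "dr": [[0,0,0],[0,0,0],[0,0,0]]}}

```text
time: 8.25
eef_pos: [0.5118, 0.077, 0.0269]
tcp_rot: [0.487, 0.509, -0.494, 0.51]
contact_force: [0.3, -8.9, 0.9]
opening: -0.003
```

```bash
python3 - <<'E'
from h import *
s=ctrl.get_state();print(s['eef_pos'],s['contact_force'])
plan([*jig2w(-46,-2),.026],.034)
E
```

```text
[0.51182502 0.07702878 0.02694366] [ 0.28253628 -8.92007715  0.87720611]
t [0.0009, -0.0468, -0.0397] dr [0.0034, 0.0072, 0.0058]
```

Emit:
{"name": "play_rows", "arguments": {"claw": [255,255,255,255,255,255,255,255,255,255], "travel": [[0,0,0.003],[0,0,0.008],[-0.03,0,0.008],[-0.045,-0.03,0],[-0.045,-0.047,-0.035],[-0.045,-0.049,-0.04],[-0.02,-0.049,-0.04],[0,-0.049,-0.04],[0.001,-0.049,-0.04],[0.001,-0.049,-0.04]], "dr": [[0,0,0],[0,0,0],[0,0,0],[0,0,0],[0,0.006,0.005],[0,0.006,0.005],[0,0.006,0.005],[0,0.006,0.005],[0,0.006,0.005],[0,0.006,0.005]]}}

```text
time: 9.25
eef_pos: [0.4612, 0.115, 0.0256]
tcp_rot: [0.49, 0.509, -0.491, 0.509]
contact_force: [0.3, 0.4, 0.8]
opening: -0.001
```

```bash
python3 - <<'E'
from h import *
snap('side','side7');s=ctrl.get_state();print(s['eef_pos'],s['contact_force'])
crop('side7',270,170,340,225,'c14',10)
E
```

```text
[0.46200951 0.11504187 0.02642682] [-0.20754395 -0.73465684  0.40585034]
```

View pics/c14.png

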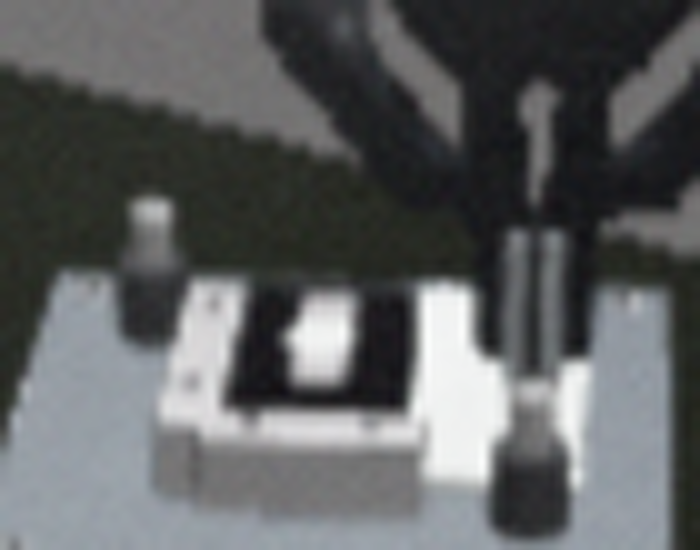

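Emit:
{"name": "play_rows", "arguments": {"claw": [255,255,255,255,255,255,255], "travel": [[0,0.005,0],[0,0.01,0],[0,0.014,0],[0,0.016,0],[0,0.017,0],[0,0.018,0],[0,0.018,0]], "dr": [[0,0,0],[0,0,0],[0,0,0],[0,0,0],[0,0,0],[0,0,0],[0,0,0]]}}

```text
time: 10.0
eef_pos: [0.4792, 0.1157, 0.0265]
tcp_rot: [0.49, 0.51, -0.492, 0.509]
contact_force: [-4.8, 0.0, 5.7]
opening: -0.0
```

Emit:
{"name": "play_rows", "arguments": {"claw": [255,255,255], "travel": [[0,0.001,0],[0,0.002,0],[0,0.002,0]], "dr": [[0,0,0],[0,0,0],[0,0,0]]}}

```text
time: 10.3
eef_pos: [0.4793, 0.1156, 0.0264]
tcp_rot: [0.488, 0.511, -0.493, 0.508]
contact_force: [-6.7, -1.4, 7.3]
opening: 0.003
```

```bash
python3 - <<'E'
from h import *
s=ctrl.get_state();print(s['eef_pos'],s['contact_force'])
E
```

```text
[0.47931812 0.11563992 0.02636317] [-6.68414459 -1.3731652   7.32123076]
```

Emit:
{"name": "play_rows", "arguments": {"claw": [255,255,255,255,255,255], "travel": [[0,-0.004,0],[0,-0.012,0],[-0.045,-0.012,0],[-0.09,-0.012,0],[-0.12,-0.012,-0.01],[-0.13,-0.012,-0.02]], "dr": [[0,0,0],[0,0,0],[0,0,0],[0,0,0],[0,0,0],[0,0,0]]}}

```text
time: 10.9
eef_pos: [0.4698, 0.1359, 0.1604]
tcp_rot: [0.49, 0.509, -0.491, 0.51]
contact_force: [0.2, -0.7, 0.2]
opening: 0.002
```

```bash
python3 - <<'E'
from h import *
plan([.520,.374,.12],-.29)
E
```

```text
t [0.0401, 0.0591, -0.2361] dr [0.3273, 0.0012, -0.0004]
```

Emit:
{"name": "play_rows", "arguments": {"claw": [200,100,0,0,0,0,0,0,0], "travel": [[0,0.01,-0.035],[0,0.02,-0.08],[0,0.03,-0.12],[0,0.04,-0.16],[0,0.05,-0.2],[0.02,0.057,-0.225],[0.035,0.059,-0.236],[0.04,0.059,-0.236],[0.04,0.059,-0.236]], "dr": [[0.03,0,0],[0.08,0,0],[0.13,0,0],[0.18,0,0],[0.23,0,0],[0.28,0,0],[0.327,0.001,0],[0.327,0.001,0],[0.327,0.001,0]]}}

```text
time: 11.8
eef_pos: [0.5182, 0.3732, 0.1173]
tcp_rot: [-0.565, -0.423, 0.568, -0.423]
contact_force: [0.1, -1.4, -0.3]
opening: 0.998
```

```bash
python3 - <<'E'
from h import *
s=ctrl.get_state();print(s['eef_pos'],s['contact_force'],s['opening'])
snap('side','side8');snap('top','top8')
crop('side8',220,140,350,270,'c15',4.5)
crop('side8',270,170,340,225,'c16',10)
crop('top8',265,185,355,265,'c17',8)
plan([.520,.374,.0125],-.29)
E
```

```text
[0.51821938 0.37319245 0.11729527] [ 0.14760636 -1.40513383 -0.25514958] 0.9979896694656164
t [0.1074, -0.0, -0.0009] dr [0.0004, 0.0006, -0.0002]
```

View pics/side8.png

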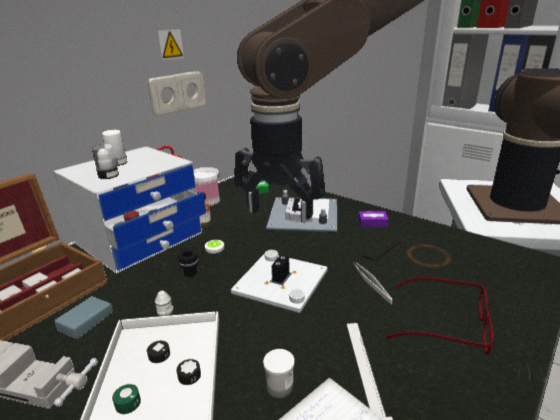

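View pics/c16.png

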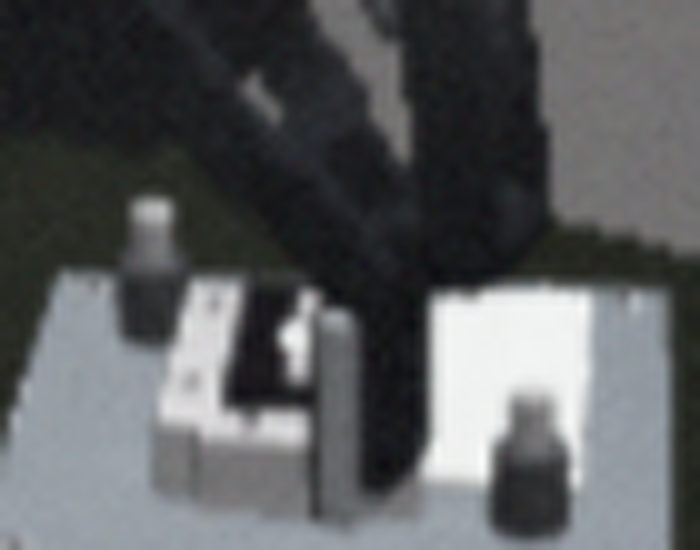

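View pics/c17.png

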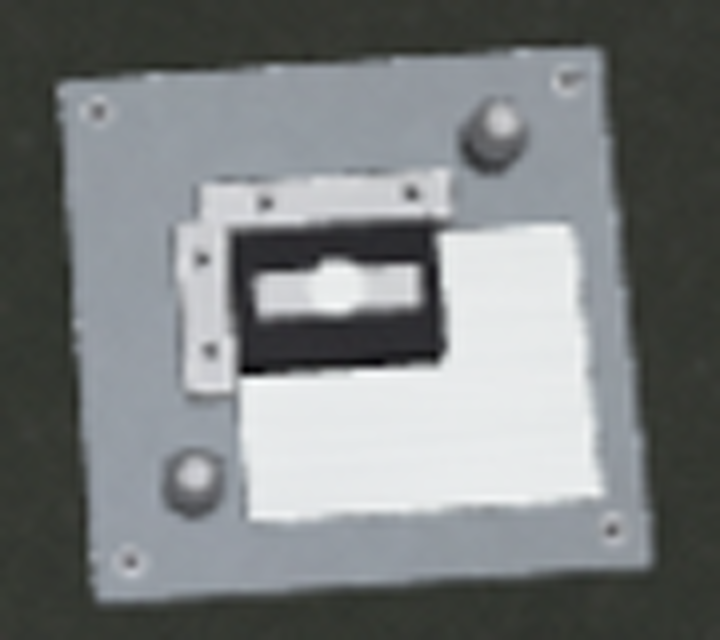

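View pics/top8.png

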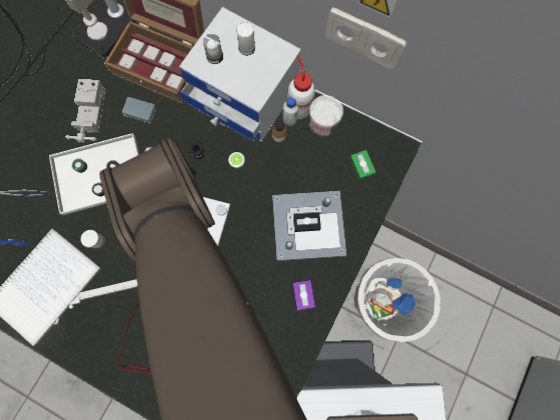

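Emit:
{"name": "play_rows", "arguments": {"claw": [0,0,0,0,0,0,0], "travel": [[0.03,0.002,0],[0.06,0.002,-0.001],[0.085,0.002,-0.001],[0.095,0.002,-0.001],[0.1,0.002,-0.001],[0.103,0.002,-0.001],[0.103,0.002,-0.001]], "dr": [[0,0,0],[0,0,0],[0,0,0],[0,0,0],[0,0,0],[0,0,0],[0,0,0]]}}

```text
time: 12.6
eef_pos: [0.5229, 0.3738, 0.0182]
tcp_rot: [0.568, 0.422, -0.566, 0.423]
contact_force: [-0.1, 0.4, 0.3]
opening: 1.003
```

```bash
python3 - <<'E'
from h import *
s=ctrl.get_state();print(s['eef_pos'],s['contact_force'],s['opening'])
snap('side','side9')
crop('side9',220,200,350,310,'c18',6)
tool();plan([.521,.3745,.0125],-.29)
E
```

```text
[0.52289301 0.37379032 0.01822747] [-0.05680416  0.37781172  0.31976281] 1.0027355916309133
[[ 0.002  0.958 -0.286]
 [ 0.    -0.286 -0.958]
 [-1.     0.002 -0.001]]
t [0.0059, -0.002, -0.0] dr [0.0004, -0.0011, -0.002]
```

View pics/c18.png

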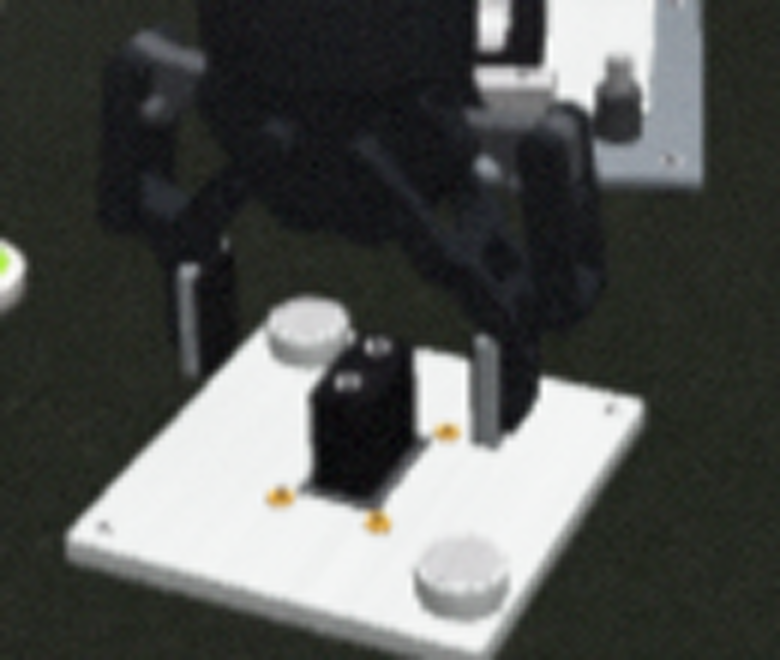

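```bash
python3 - <<'E'
from h import *
d=load('side9')
f=lambda p:np.round((proj(d,np.array(p))+.5-[220,200])*6-.5)
print(f([.521,.3745,.044]))
T=np.array([.5229,.3738]);ty=np.array([.958,-.286]);tz=np.array([-.286,-.958])
for sgn in(-1,1):
  print(f([*(T+sgn*.0425*ty-.011*tz),.0312]))
E
```

```text
[354. 362.]
[468. 451.]
[203. 385.]
```

Emit:
{"name": "play_rows", "arguments": {"claw": [0,0,0,120,255,255,255,255,255,255], "travel": [[0.002,-0.003,-0.001],[0.004,-0.004,-0.001],[0.005,-0.004,-0.001],[0.005,-0.004,-0.001],[0.005,-0.004,-0.001],[0.005,-0.004,-0.001],[0.005,-0.004,-0.001],[0.005,-0.004,-0.001],[0.005,-0.004,-0.001],[0.005,-0.004,-0.001]], "dr": [[0,0,0],[0,0,0],[0,0,0],[0,0,0],[0,0,0],[0,0,0],[0,0,0],[0,0,0],[0,0,0],[0,0,0]], "force": 90}}

```text
time: 13.65
eef_pos: [0.5198, 0.3761, 0.0137]
tcp_rot: [0.568, 0.422, -0.566, 0.423]
contact_force: [2.0, -1.8, 0.6]
opening: 0.223
```

```bash
python3 - <<'E'
from h import *
s=ctrl.get_state();print(s['eef_pos'],s['contact_force'],s['opening'])
snap('side','side10')
crop('side10',220,200,350,310,'c19',6)
E
```

```text
[0.51981343 0.37605068 0.01367605] [ 1.99456674 -1.83748191  0.62101328] 0.22282166598058428
```

View pics/c19.png

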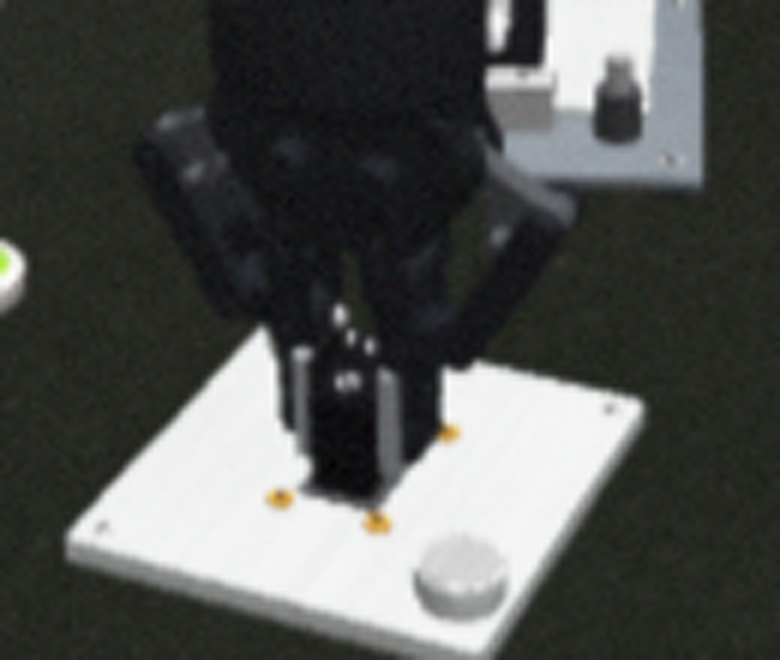

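Emit:
{"name": "play_rows", "arguments": {"claw": [255,255,255,255,255], "travel": [[-0.01,0,0],[-0.03,0,0],[-0.05,0,0],[-0.066,0,0],[-0.066,0,0]], "dr": [[0,0,0],[0,0,0],[0,0,0],[0,0,0],[0,0,0]]}}

```text
time: 14.2
eef_pos: [0.5209, 0.3769, 0.0826]
tcp_rot: [0.57, 0.422, -0.564, 0.423]
contact_force: [0.7, 0.8, -2.7]
opening: 0.223
```

```bash
python3 - <<'E'
from h import *
s=ctrl.get_state();print(s['eef_pos'],s['contact_force'],s['opening'],s['wrist_torque'])
tool()
plan([*jig2w(0,9,(.5112,.118,.034)),.078],.034)
E
```

```text
[0.52094213 0.3768797  0.08259253] [ 0.72755925  0.84617478 -2.66990937] 0.2230894623567238 [ 0.00312936 -0.05783306 -0.00963058]
[[ 0.007  0.958 -0.286]
 [ 0.003 -0.286 -0.958]
 [-1.     0.006 -0.005]]
t [0.0037, 0.0617, 0.2424] dr [-0.3236, -0.004, -0.0069]
```

Emit:
{"name": "play_rows", "arguments": {"claw": [255,255,255,255,255,255,255,255,255,255,255,255,255,255], "travel": [[0,0.004,0.012],[0,0.01,0.035],[0,0.015,0.06],[0,0.022,0.085],[0,0.028,0.11],[0,0.034,0.135],[0,0.041,0.16],[0,0.047,0.185],[0.002,0.054,0.21],[0.003,0.06,0.23],[0.004,0.062,0.24],[0.004,0.062,0.242],[0.004,0.062,0.242],[0.004,0.062,0.242]], "dr": [[-0.01,0,0],[-0.04,0,0],[-0.07,0,0],[-0.1,0,0],[-0.13,0,0],[-0.16,0,0],[-0.2,-0.002,-0.003],[-0.24,-0.002,-0.004],[-0.28,-0.003,-0.005],[-0.31,-0.004,-0.007],[-0.324,-0.004,-0.007],[-0.324,-0.004,-0.007],[-0.324,-0.004,-0.007],[-0.324,-0.004,-0.007]]}}

```text
time: 15.6
eef_pos: [0.5109, 0.1275, 0.0773]
tcp_rot: [0.491, 0.509, -0.491, 0.508]
contact_force: [0.1, 0.2, -4.2]
opening: 0.221
```

```bash
python3 - <<'E'
from h import *
s=ctrl.get_state();print(s['eef_pos'],s['contact_force'],s['opening'],s['wrist_torque'])
tool()
snap('side','side11');snap('top','top11')
crop('side11',240,150,360,250,'c20',6.5)
crop('top11',250,160,360,265,'c21',6)
E
```

```text
[0.51087612 0.12748579 0.07732947] [ 0.05468585  0.2247443  -4.15535226] 0.22073330875006517 [-0.00541871  0.04406794 -0.02818402]
[[-0.001  0.999  0.035]
 [ 0.     0.035 -0.999]
 [-1.    -0.001 -0.   ]]
```

View pics/c20.png

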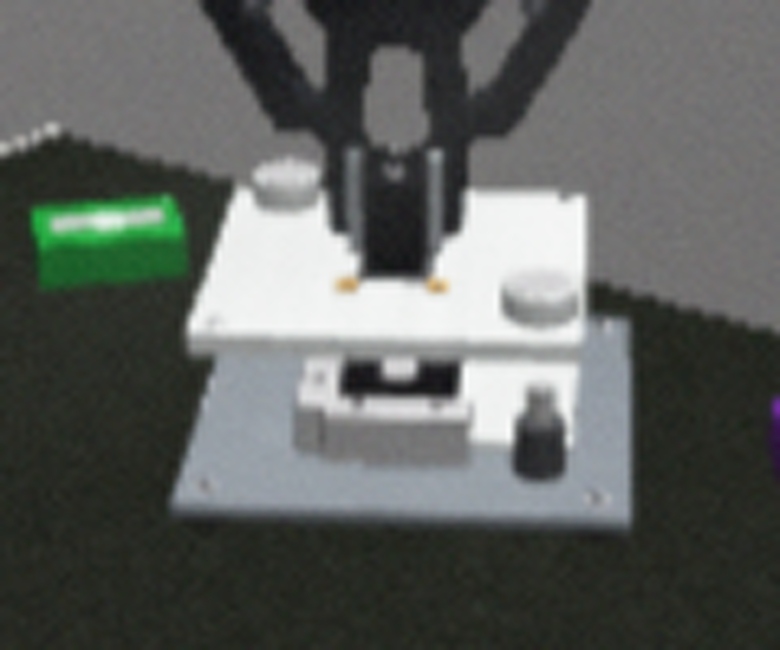

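View pics/c21.png

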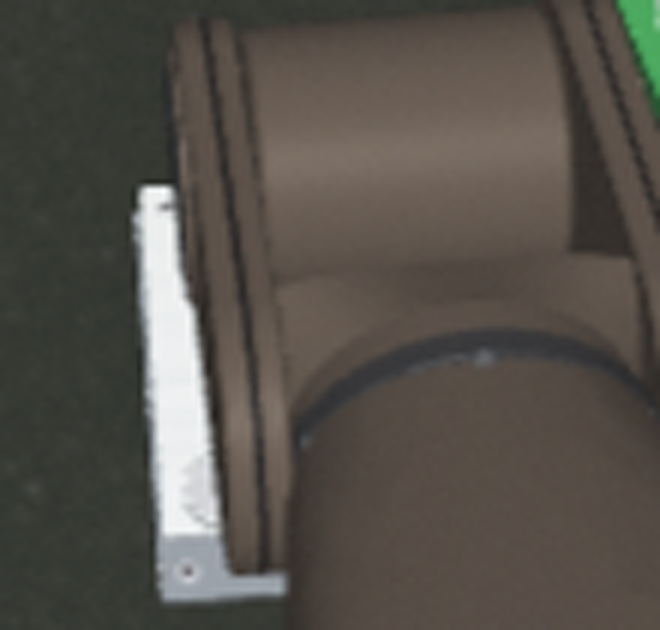

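```bash
python3 - <<'E'
from h import *
crop('side0',262,185,342,235,'d1',10)
crop('side11',262,170,342,230,'d2',10)
E
```

```text
(no output)
```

View pics/d1.png

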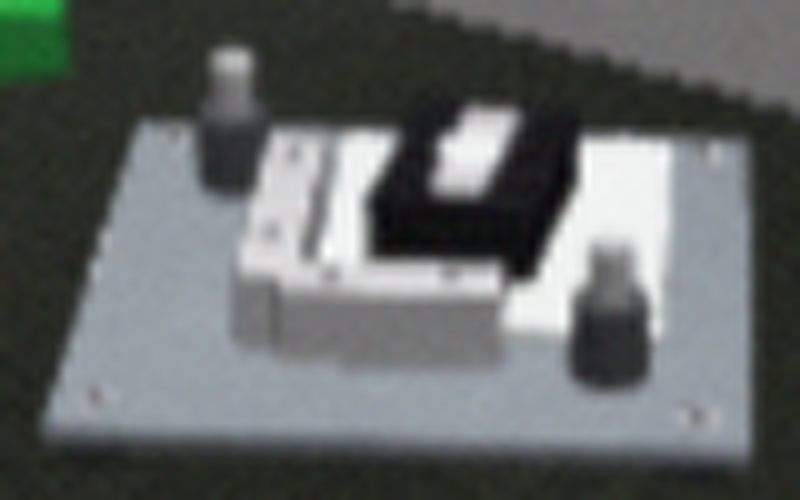

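View pics/d2.png

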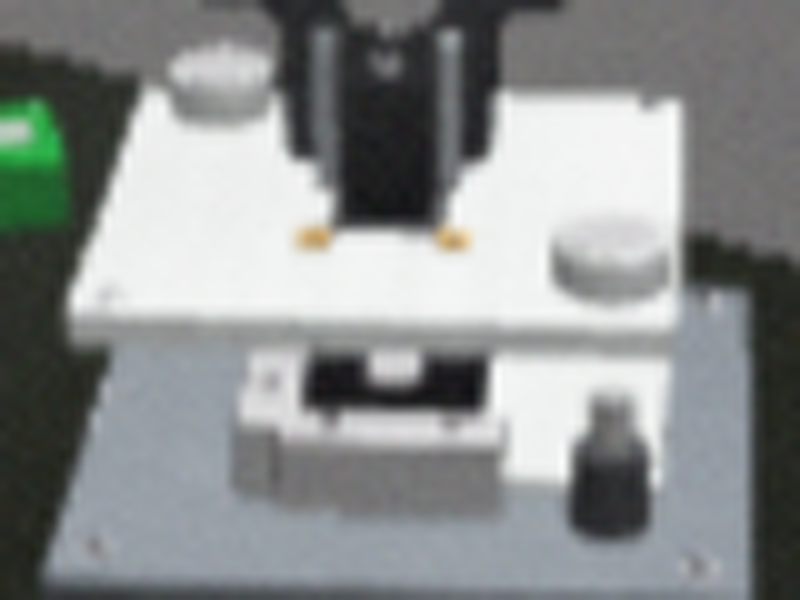

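```bash
cat > rel.py <<'E'
from fit import *
d=load('side0')
jig=cp((262,185),10,[((73,74,10),(47,432)),((73,-86,10),(143,122)),((-81,-86,10),(748,137)),((-81,74,10),(748,450)),
 ((44,-50,44),(233,55)),((-50,44,44),(612,249)),((34,36,30),(240,268)),((-26,44,30),(503,296)),((24,44,30),(275,292)),((-61,28,14),(657,340)),((-61,-72,14),(672,140))])
xj,r=fit([(d,jig)],[.5,.12,0]); print(xj); print(np.round(r,1).tolist())
d2=load('side11')
for h in (63.0,63.7,64.4):
  cov=cp((262,170),10,[((64,64,h+8),(70,318)),((-64,64,h+8),(680,330)),((-64,-64,h+8),(682,97)),((64,-64,h+8),(145,92)),((-50,44,h+20),(610,240)),((44,-50,h+20),(221,64)),((64,64,h),(72,345)),((-64,64,h),(678,353))])
  xc,r=fit([(d2,cov)],[.5,.12,0]); print(h,xc)
  c,s=np.cos(xj[2]),np.sin(xj[2]); dd=xc-xj
  print('rel jig mm',1e3*(c*dd[0]+s*dd[1]),1e3*(-s*dd[0]+c*dd[1]),dd[2])
print(np.round(r,1).tolist())
E
python3 rel.py
```

```text
[0.50920013 0.12162667 0.03301158]
[[-0.9, -0.6], [-0.6, 0.1], [0.5, 0.4], [0.4, 0.1], [-0.0, 0.4], [0.2, -0.7], [-0.5, 0.3], [-0.0, 0.0], [0.1, -0.3], [0.6, -0.7], [-0.0, 0.7]]
63.0 [0.51005751 0.12681272 0.04418518]
rel jig mm 1.0280844311199022 5.154930341435993 0.011173599420522998
63.7 [0.50987889 0.12834768 0.04394278]
rel jig mm 0.9002193379589937 6.694946831496566 0.010931203545470038
64.4 [0.50970069 0.12988327 0.04368657]
rel jig mm 0.7728071477219703 8.23558244372807 0.010674993997059776
[[-0.2, -0.5], [0.0, -0.2], [0.2, 0.1], [-0.2, -0.4], [0.6, -0.5], [-0.2, -0.0], [-0.3, 0.3], [0.1, 1.0]]
```

```bash
python3 - <<'E'
from h import *
crop('top11',265,180,300,265,'d3',9)
E
cat > relt.py <<'E'
from fit import *
d=load('top11');h=63.7
cov=cp((250,160),6,[((64,64,h+8),(138,186)),((-64,64,h+8),(160,535))])
xc,r=fit([(d,cov)],[.5,.12,0]);print(xc,r)
xj=np.array([.5098,.1162,.0348])
c,s=np.cos(xj[2]),np.sin(xj[2]); dd=xc-xj
print('rel jig mm',1e3*(c*dd[0]+s*dd[1]),1e3*(-s*dd[0]+c*dd[1]),dd[2])
E
python3 relt.py
```

```text
[0.51116013 0.12555835 0.02954921] [[ 0.00381862  0.06492288]
 [-0.00372494 -0.06092978]]
rel jig mm 1.6849109745351711 9.305357527555493 -0.005250792537071506
```

View pics/d3.png

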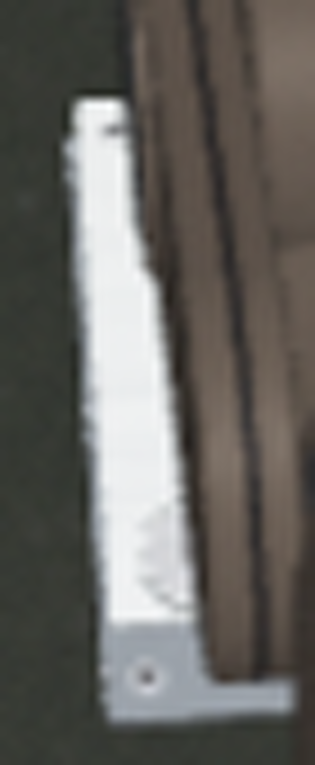

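Emit:
{"name": "play_rows", "arguments": {"claw": [255,255,255,255,255,255,255,255], "travel": [[0.005,-0.0005,-0.001],[0.01,-0.001,-0.001],[0.014,-0.001,-0.001],[0.016,-0.001,-0.001],[0.018,-0.001,-0.001],[0.019,-0.001,-0.001],[0.02,-0.001,-0.001],[0.02,-0.001,-0.001]], "dr": [[0,0,0],[0,0,0],[0,0,0],[0,0,0],[0,0,0],[0,0,0],[0,0,0],[0,0,0]]}}

```text
time: 16.5
eef_pos: [0.5103, 0.1287, 0.0577]
tcp_rot: [0.491, 0.509, -0.491, 0.509]
contact_force: [0.1, 0.2, -3.8]
opening: 0.218
```

```bash
python3 - <<'E'
from h import *
s=ctrl.get_state();print(s['eef_pos'],s['contact_force'],s['opening'],s['wrist_torque'])
tool()
E
```

```text
[0.51031159 0.12872299 0.05774244] [ 0.11443647  0.24104522 -3.81892238] 0.21824324242805762 [0.00437967 0.03338673 0.01185229]
[[ 0.     0.999  0.035]
 [ 0.     0.035 -0.999]
 [-1.     0.    -0.   ]]
```

Right at the expected height; not yet touching. Lower a bit.

Emit:
{"name": "play_rows", "arguments": {"claw": [255,255,255,255], "travel": [[0.0005,0,0],[0.001,0,0],[0.0015,0,0],[0.0015,0,0]], "dr": [[0,0,0],[0,0,0],[0,0,0],[0,0,0]]}}

```text
time: 16.9
eef_pos: [0.5105, 0.1288, 0.0575]
tcp_rot: [0.491, 0.509, -0.491, 0.509]
contact_force: [-4.4, -0.2, 5.2]
opening: 0.221
```

```bash
python3 - <<'E'
from h import *
s=ctrl.get_state();print(s['eef_pos'],s['contact_force'],s['opening'],s['wrist_torque'])
tool()
E
```

```text
[0.51049682 0.12878064 0.05751418] [-4.41723608 -0.15000901  5.19669082] 0.22141364179845413 [-0.14801089  0.74141341 -0.03656661]
[[-0.     0.999  0.035]
 [-0.     0.035 -0.999]
 [-1.    -0.     0.   ]]
```

Emit:
{"name": "play_rows", "arguments": {"claw": [255,255,255,255,255,255], "travel": [[0.0007,0,0.001],[0.0007,0,0.002],[0.0007,0,0.003],[0.0007,0,0.004],[0.0007,0,0.005],[0.0007,0,0.005]], "dr": [[0,0,0],[0,0,0],[0,0,0],[0,0,0],[0,0,0],[0,0,0]]}}

```text
time: 17.5
eef_pos: [0.5116, 0.1239, 0.0574]
tcp_rot: [0.492, 0.508, -0.491, 0.509]
contact_force: [0.8, 4.5, 3.6]
opening: 0.221
```

```bash
python3 - <<'E'
from h import *
s=ctrl.get_state();print(s['eef_pos'],s['contact_force'],s['opening'],s['wrist_torque'])
E
```

```text
[0.51163567 0.12389285 0.05744832] [0.77251004 4.50231872 3.5516862 ] 0.22088268943751024 [ 0.71237795 -0.11270675 -0.01006832]
```

Emit:
{"name": "play_rows", "arguments": {"claw": [255,255,255,255], "travel": [[0.0007,-0.0005,0.001],[0.0007,-0.001,0.002],[0.0007,-0.0015,0.0025],[0.0007,-0.0015,0.0025]], "dr": [[0,0,0],[0,0,0],[0,0,0],[0,0,0]]}}

```text
time: 17.9
eef_pos: [0.5095, 0.1202, 0.0555]
tcp_rot: [0.491, 0.508, -0.491, 0.51]
contact_force: [2.1, -1.3, -3.2]
opening: 0.221
```

Emit:
{"name": "play_rows", "arguments": {"claw": [255,255,255,255], "travel": [[0.001,0,0],[0.002,0,0],[0.003,0,0],[0.003,0,0]], "dr": [[0,0,0],[0,0,0],[0,0,0],[0,0,0]]}}

```text
time: 18.3
eef_pos: [0.5095, 0.1199, 0.0521]
tcp_rot: [0.49, 0.508, -0.491, 0.51]
contact_force: [3.8, -1.0, -4.7]
opening: 0.218
```

```bash
python3 - <<'E'
from h import *
s=ctrl.get_state();print(s['eef_pos'],s['contact_force'],s['opening'],s['wrist_torque']);tool()
E
```

```text
[0.50953858 0.11985365 0.0521234 ] [ 3.84011766 -0.9750797  -4.70023104] 0.21820524469716826 [-0.18292056 -0.57506721  0.01282996]
[[ 0.001  0.999  0.036]
 [-0.003  0.036 -0.999]
 [-1.     0.001  0.003]]
```

Emit:
{"name": "play_rows", "arguments": {"claw": [255,255,255,255,255], "travel": [[0.001,0.0006,0],[0.002,0.0008,0],[0.003,0.0008,0],[0.004,0.0008,0],[0.004,0.0008,0]], "dr": [[0,0,0],[0,0,0],[0,0,0],[0,0,0],[0,0,0]]}}

```text
time: 18.8
eef_pos: [0.5097, 0.1199, 0.0478]
tcp_rot: [0.49, 0.509, -0.492, 0.509]
contact_force: [-0.3, 0.3, -3.0]
opening: 0.215
```

```bash
python3 - <<'E'
from h import *
s=ctrl.get_state();print(s['eef_pos'],s['contact_force'],s['opening'],s['wrist_torque']);tool()
snap('side','side12')
crop('side12',262,170,342,230,'d4',10)
E
```

```text
[0.50968251 0.11993848 0.04776628] [-0.34438962  0.34766178 -3.0051759 ] 0.21530877445627494 [-0.00440744  0.01531088  0.00114028]
[[-0.001  0.999  0.036]
 [-0.003  0.036 -0.999]
 [-1.    -0.001  0.003]]
```

View pics/d4.png

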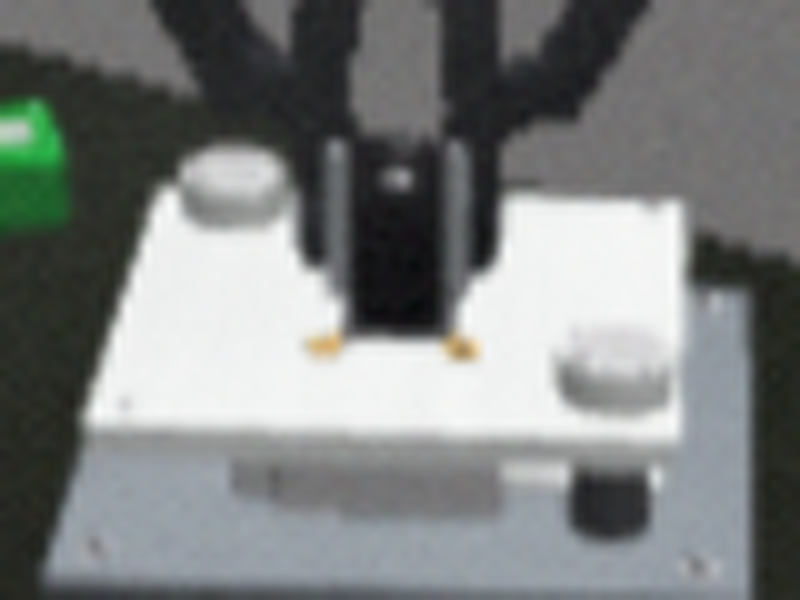

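Emit:
{"name": "play_rows", "arguments": {"claw": [255,255,255,255,255,255], "travel": [[0.001,0,0],[0.002,0,0],[0.003,0,0],[0.004,0,0],[0.005,0,0],[0.005,0,0]], "dr": [[0,0,0],[0,0,0],[0,0,0],[0,0,0],[0,0,0],[0,0,0]]}}

```text
time: 19.45
eef_pos: [0.5097, 0.1199, 0.0442]
tcp_rot: [0.49, 0.509, -0.492, 0.509]
contact_force: [-5.4, -0.7, 8.7]
opening: 0.222
```

```bash
python3 - <<'E'
from h import *
s=ctrl.get_state();print(s['eef_pos'],s['contact_force'],s['opening'],s['wrist_torque']);tool()
E
```

```text
[0.50972357 0.11990229 0.04419908] [-5.41251967 -0.722463    8.72012206] 0.22153511277637614 [-0.08221677  0.80261728  0.01914007]
[[-0.002  0.999  0.036]
 [-0.003  0.036 -0.999]
 [-1.    -0.002  0.003]]
```

Emit:
{"name": "play_rows", "arguments": {"claw": [255,255,255,255,255], "travel": [[0.0015,0,0],[0.002,0,0],[0.0025,0,0],[0.003,0,0],[0.003,0,0]], "dr": [[0,0,0],[0,0,0],[0,0,0],[0,0,0],[0,0,0]]}}

```text
time: 19.95
eef_pos: [0.5098, 0.1199, 0.0437]
tcp_rot: [0.489, 0.509, -0.492, 0.509]
contact_force: [-8.5, -1.2, 13.5]
opening: 0.219
```

```bash
python3 - <<'E'
from h import *
s=ctrl.get_state();print(s['eef_pos'],s['contact_force'],s['opening'],s['wrist_torque']);tool()
E
```

```text
[0.5097973  0.11989953 0.04374933] [-8.45518644 -1.24077423 13.49532605] 0.21907860147640035 [-0.0952485   1.2104886  -0.03442878]
[[-0.004  0.999  0.037]
 [-0.003  0.037 -0.999]
 [-1.    -0.004  0.003]]
```

Emit:
{"name": "play_rows", "arguments": {"claw": [255,255,255,255,255], "travel": [[0.002,-0.0005,0],[0.003,-0.001,0],[0.0035,-0.0015,0],[0.0035,-0.0015,0],[0.0035,-0.0015,0]], "dr": [[0,0,0],[0,0,0],[0,0,0],[0,0,0],[0,0,0]]}}

```text
time: 20.45
eef_pos: [0.5098, 0.1199, 0.0437]
tcp_rot: [0.489, 0.509, -0.492, 0.509]
contact_force: [-6.6, -1.5, 16.0]
opening: 0.219
```

```bash
python3 - <<'E'
from h import *
s=ctrl.get_state();print(s['eef_pos'],s['contact_force'],s['opening'],s['wrist_torque']);tool()
d=snap('side','side13');snap('top','top13')
crop('side13',262,170,342,230,'d5',10)
print(ctrl.get_state()['contact_force'],ctrl.get_state()['eef_pos'])
E
```

```text
[0.50977388 0.1198829  0.04367218] [-6.57819865 -1.46000783 16.01071491] 0.2194934534764809 [-0.01906083  0.87525617  0.03941403]
[[-0.002  0.999  0.037]
 [-0.003  0.037 -0.999]
 [-1.    -0.002  0.003]]
[-8.16164087 -1.53682247 15.28418107] [0.50975249 0.11986669 0.04365101]
```

View pics/d5.png

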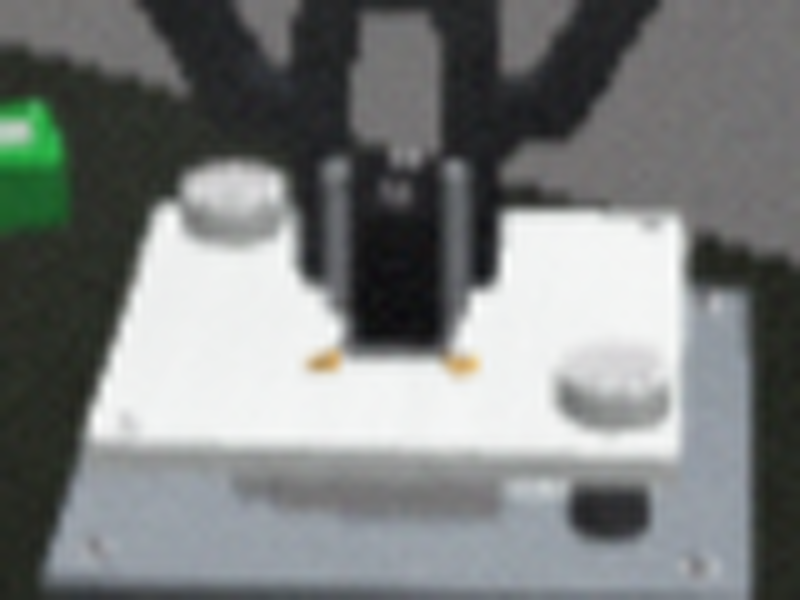

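View pics/side13.png

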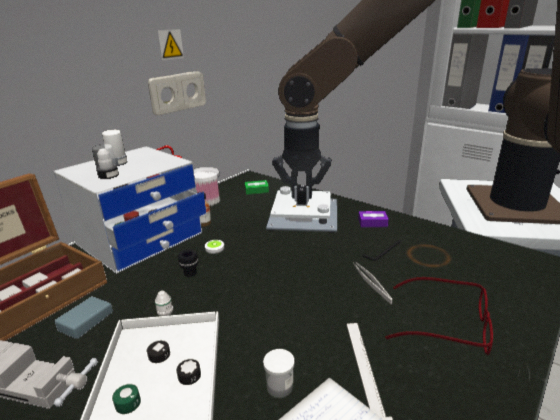

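Emit:
{"name": "play_rows", "arguments": {"claw": [255,255,255,255,255], "travel": [[0.003,-0.0015,0],[0.0035,-0.002,0],[0.004,-0.003,0],[0.0045,-0.003,0],[0.0045,-0.003,0]], "dr": [[0,0,0],[0,0,0],[0,0,0],[0,0,0],[0,0,0]]}}

```text
time: 21.05
eef_pos: [0.5098, 0.1199, 0.0436]
tcp_rot: [0.491, 0.508, -0.491, 0.511]
contact_force: [-5.3, -1.7, 18.1]
opening: 0.22
```

```bash
python3 - <<'E'
from h import *
s=ctrl.get_state();print(s['time'],s['eef_pos'],s['contact_force'],s['opening'],s['wrist_torque']);tool()
E
```

```text
21.05 [0.50976788 0.11985158 0.04360196] [-5.29074486 -1.70638054 18.0581359 ] 0.22019702630740076 [-0.0136995   0.8906755  -0.02620916]
[[ 0.003  0.999  0.037]
 [-0.003  0.037 -0.999]
 [-1.     0.003  0.003]]
```

```bash
python3 - <<'E'
from h import *
d=snap('side','side14')
P=[];Q=[]
for u in range(272,331):
  for v in range(188,222):
    c=d['img'][v,u].astype(int)
    p=world(d,u,v)
    if c.min()>200 and .03<p[2]<.046: P.append(p)
P=np.array(P);print(len(P))
for _ in range(3):
    A=np.c_[P[:,:2]-P[:,:2].mean(0),np.ones(len(P))];k=np.linalg.lstsq(A,P[:,2],rcond=None)[0];r=P[:,2]-A@k;P=P[abs(r)<2*r.std()]
print(k,r.std())
# reference: bench and plate top
for uv in [(300,250),(250,215),(335,228)]:print(world(d,*uv))
b=np.array([world(d,u,v) for u in range(240,330) for v in range(235,250)]);A=np.c_[b[:,:2]-b[:,:2].mean(0),np.ones(len(b))];print(np.linalg.lstsq(A,b[:,2],rcond=None)[0])
s=ctrl.get_state();print(s['eef_pos'],s['contact_force'])
E
```

```text
900
[ 0.00172024 -0.00018044  0.03782634] 0.0005667462465866591
[0.49613243 0.26808905 0.00057328]
[ 6.31105424e-01  1.24277283e-01 -2.10225660e-04]
[0.42988291 0.18522848 0.00963159]
[-0.05127924  0.46444253  0.00083534]
[0.50975376 0.119851   0.04358469] [-4.86167059 -0.44191155 16.76656587]
```

```bash
python3 - <<'E'
from h import *
ctrl.sign_off(); s=ctrl.get_state();print(s['time'],s['eef_pos'],s['contact_force'],s['opening'])
E
```

```text
the job is handed in; nothing more can be done
the job is handed in; nothing more can be done
```

The job is done and handed in at about 21 s. The cover is fully home over the mount, and the arm is still holding it down by its handle.

**What I did:** I pushed the mount against the back fence, then the left fence, then the back fence again. I laid the cover level on both pin tips about 8 mm short and slid it towards -y until it dropped over both pins. I then pressed it to a hard stop.

**Last checks:**
- **Mount:** the picture taken before fetching the cover shows it square and flush in the corner. It could not be seen afterwards, once the cover was on.
- **Cover height:** by the arm, the underside is at 29.9 mm (home is 30). The depth image puts the plate top at 37.8 mm (38 expected).
- **Level:** the plate is level to about 2 mrad.
- **Hold:** the arm is pressing down with 17–18 N on a 90 N grip. Extra push near the end lowered the cover by only about 0.1 mm.
- **Bystanders:** the eyepiece and the round level look undisturbed in the last full picture. I checked this by eye only.

**Disagreements and leftovers:**
- The two cameras differed by about 3–5 mm in y, and in the side camera the finger tips appeared about 3.5 mm off in x. I relied on touch and relative measurements instead.
- About 5 N of sideways load in x remains on the pins while pressing.

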